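Take the spent battery out of the engraver console

ROBOT

A 6-joint arm with a two-finger parallel gripper is mounted at the origin on the work surface. World frame = base frame: x ahead of the robot, y to its left, z up, the work surface at z = 0. Lengths are in m, angles in rad, forces in N, time in s.
With the tool pointing down it reaches from about 0.3 to 0.875 m from the base axis. Payload 6.4 kg.
Tool frame: the origin (TCP) lies between the finger pads; the fingertips stand 8 mm ahead of it and the grasp point (between the pads) lies 11 mm behind it; z points along the fingers, y is the direction in which the jaws open and shut (so a half turn about z gives the same grasp; the last joint's range is limited). The gripper opens to 85 mm and grips with 20 to 120 N. Pads are 22 mm wide; open, the fingers measure 114 mm over their backs; the gripper's body (76 mm by 85 mm) begins 54 mm behind the grasp point. The pads swing forward as they close: fully open they stand 13 mm farther back than shut.
Start: joints at [-1.354, 0.181, 1.607, -0, 1.354, -0.206], TCP at [0.236, -0.524, 0.239] pointing down, gripper open.
Joint ranges: [-2.99, 2.99], [-0.89, 2.07], [0.3, 2.58], [-1.14, 4.28], [0, 2.63], [-3.12, 3.12]. Speed limits (rad/s): [2.57, 2.57, 3.01, 3.14, 3.14, 3.14].

INTERFACE

Orientations are given as [roll, pitch, yaw] about the fixed x, y, z axes, in that order (R = Rz(yaw) Ry(pitch) Rx(roll)).
In Python, from workcell import telemetry, cams, ticket, look_for gives the robot as it stands. The module is installed in compiled form; this text tells all that it offers.
- The arm moves only by the tool send_rows, never from a script. Its argument "series" is a list of rows, each an object of numbers: "dx", "dy", "dz": the shift along the tool's x, y, z in cm; "ax", "ay", "az": the turn, a rotation vector about the tool's x, y, z in degrees; "gripper": the finger opening in cm, from 0 to 8.54. A call has 1 to 20 rows; each row is the pose to reach, as a shift and turn from the pose commanded when the call began, along the tool's axes at that moment; what a row does not reach only later rows make up. A row lasts 1/8 s, in which the tool goes at most 62.5 mm and 10.7 degrees, less where a joint would pass 70% of its speed; a pose out of reach is approached as far as the arm can. A call with a gripper value outside its range is refused whole. The fingers move at their own pace and stop on an object; "force" is the grip in N (left out, the last holds). Time passes only in rows, so rows that repeat a pose let the fingers close. It gives the time, the measured TCP pose, the force and the opening at its end, in the units of the state.
- telemetry.read_state(): the state, without advancing time (a new reading comes with each control period).
- cams.get_image(name): name is "side" or "top" or "wrist"; returns a dict with "pixels" (480x640x3 uint8, blue, green, red), "fov_y" (degrees; the focal length in pixels is half the picture's height over the tangent of half this angle, whatever the lens; pixels are square), "cx", "cy" (the principal point, pixels), "dist" ([k1, k2, p1, p2, k3] as OpenCV has them; the pictures are not rectified), "rvec" (rotation vector, rad) and "tvec" (3), from world to camera coordinates, as OpenCV has them. Camera axes: x right, y down, z forward; pixel columns grow to the right and rows downward; lengths in m; the calibration is good to about 2 mm. A picture is of the moment at which its call begins. There is no depth.
- ticket.finish_job(): hands the job in, once; it reports no verdict.
Trained networks look in a picture, given as the dict that the camera call returned (one of the last four; its "shot" number tells which), for a name from the list of things; names that differ only in an ending like _2 or _b are one class to them, and where a whole thing is asked for, a point or a joint stands for the part that bears it (a point fixed in the world has none). Each returns a list of dicts, best first, with "conf" (0 to 1); they miss things now and then, are a little off and sometimes report something else, mostly with a low value. They report only what shows in the picture. A call takes as long as a camera call.
- look_for(picture, label): "position" ([row, column] in pixels, amid what is visible of it).
The state is a dict: "t": time; "qpos": joint angles; "qvel": joint speeds; "tau": joint torques, N m; "position": TCP position; "eef_rot": TCP orientation; "wrist_force": force on the tool from outside, world axes, zero at the start; "wrist_torque": the same for the moment, N m; "finger_gap": opening from 0.0 (shut) to 1.0 (fully open).
Only numpy, scipy, OpenCV 4.12 (cv2) and the standard library are available. Lean on these libraries where they do the work, as an engineer would, in place of code of your own. Each camera call takes 0.05 s, during which the arm holds its last target.

TASK

The battery in the engraver's sloping grey console is spent: slide the red thumb latch aside - to the left or to the right, you have to feel which way it lets go - so that the yellow cover springs open, and pull the battery straight out of its bay against its catch. Set it down gently, standing upright with its orange head on top, on the floor of the blue tray in the free space beside the other spent battery, which must stay standing where it is; let go, leave the cover open and do not disturb the tools lying about.

Things in the scene. Friction and masses are not known exactly. Their poses are not given: they have to be found in the camera images.
- bay (a point): Middle of the battery bay's mouth on the console's sloping face, 92 mm above the table. Axes: x uphill along the face, away from the robot; y sideways, to the left; z out of the face, leaning 35 degrees from vertical towards the robot. Face 170 mm wide (y), from x = -84 to +86; bay 36 (x) by 26 (y) mm, 45 mm deep. Console: grey block on a black base, fixed. Small knobs, 8 mm high, at y = -66 and +66.
- hinge (a point): Middle of the cover's hinge line, which runs along y; axes as the bay's. In the bay's axes it lies at x = +60, z = +24 mm, on a 23 mm high riser. The shut cover is a hood from the hinge down to x = -45, 76 mm wide, top at z = 24 mm. Fully open it stands 115 degrees from the face, above the uphill side of the bay: a hand straight from above runs into it, a hand along the bay's z has room.
- cover (a joint): Angle of the yellow spring-loaded hood (rad): 0 shut, 2.0 fully open, where its spring holds it. Held shut by the latch; once released it springs up by itself (0.2 N m at first, 0.05 N m when open) and leans on whatever is in its way until that is gone.
- latch (a joint): Sideways position (m) of the thumb latch along the bay's y: 0 in the middle, stops at -0.012 and +0.012; springs back to 0 (250 N/m, 0.3 N friction). The cover is let go somewhere between 4 and 12 mm of travel, on one side only or, now and then, on both; which side differs from time to time and must be felt. On the wrong side it runs to its stop and the cover stays shut.
- thumb (a point): Middle of the top of the latch's red thumb grip, a fin 14 mm along x, 12 mm along y, standing 15 mm high on a 32 mm wide slider; its top is 19 mm above the face, in front of the cover at x = -66 mm in the bay's axes. Axes as the bay's. Free face on both sides of it.
- battery: Battery pack: black block 34 (x) by 24 (y) by 65 (z) mm, orange ribbed head, 100 to 210 g; origin at the centre of its underside, z to its head, axes as the bay's while in it. Stands on the bay's floor, head 20 mm out of the face. A sprung catch in the bay's uphill wall sits in a 4 mm notch 14 to 24 mm above the underside: it takes 8 to 15 N to pull, and presses on until the underside is clear.
- battery_head (a point): Centre of the top of the battery's orange head, 65 mm from its underside; axes as the battery's.
- tray: Blue open tray, 130 (x) by 180 (y) by 30 (z) mm outside, walls and floor 4 mm thick, fixed to the table; origin at the centre of its underside. It stands to the left or to the right of the console. The free space is its -y half; the other battery stands in its +y half.
- old_battery: A spent battery of the same size and kind standing upright in the tray's +y half, about 50 mm from the tray's centre; origin at the centre of its underside.
- anvil: Small blue bench anvil, 100 by 60 by 82 mm, on the other side of the console from the tray; origin at the centre of its underside.
- punch: Steel doming punch, 38 mm across, 70 mm high, standing near the robot; origin at its underside.
- brass_blank: Brass blank 60 by 40 by 5 mm lying near the robot.
- mallet: Wooden mallet, head 110 mm long and 56 mm across, handle 200 mm, lying beyond the console.
- clamp: Blue G-clamp, 140 by 70 by 14 mm, lying beyond the console.
- saw: Piercing saw, frame 130 by 90 mm with a 100 mm wooden handle, lying beyond the console on the left.
- jar: Jar with a red cap, 60 mm across, 75 mm high, beyond the console on the right.

How it is judged:
By the outcome, as a careful person would: the job done as asked, in the order asked, and still so for the second after the job is handed in, with the robot touching nothing.
It also fails if it takes over 50 s, if anything falls off the work surface, if the arm or the gripper's body presses on something with over 40 N, if the wrist force passes 120 N, or if a joint passes its speed limit or range.

## Working session

There is one attempt and no reset: what is moved stays moved. The work goes in short steps, Python scripts to look and compute and a tool call to move; the robot and the scene stay as the last step left them, time stands still between calls to the robot, and variables do not carry over. Pictures are saved under pics/ and viewed, and the job is handed in when it is done.

Besides the shell and the picture viewer there is one more tool, called as name(argument=value, ...) on one line, values as JSON. send_rows: Moves the arm, as the interface text tells. Its arguments: {"type":"object","properties":{"series":{"type":"array"},"force":{"type":"number"}},"required":["series"]}

```bash
mkdir -p pics; ls; cat > h.py <<'E'
import numpy as np, cv2
from scipy.spatial.transform import Rotation as R
from workcell import telemetry, cams, ticket, look_for
def K(p):
    f=240/np.tan(np.radians(p['fov_y'])/2); return np.array([[f,0,p['cx']],[0,f,p['cy']],[0,0,1.]])
def ray(p,rc):
    d=np.array(p['dist'],float)
    u=cv2.undistortPoints(np.array([[[rc[1],rc[0]]]],float),K(p),d)[0,0]
    Rm=cv2.Rodrigues(np.array(p['rvec'],float))[0]; t=np.array(p['tvec'],float).ravel()
    o=-Rm.T@t; v=Rm.T@np.array([u[0],u[1],1.]); return o,v/np.linalg.norm(v)
def at_z(p,rc,z):
    o,v=ray(p,rc); return o+v*(z-o[2])/v[2]
def proj(p,X):
    x=cv2.projectPoints(np.atleast_2d(np.array(X,float)),np.array(p['rvec'],float),np.array(p['tvec'],float),K(p),np.array(p['dist'],float))[0][:,0]
    return x[:,::-1]
def tri(*prs):
    A=np.zeros((3,3));b=np.zeros(3)
    for p,rc in prs:
        o,v=ray(p,rc);M=np.eye(3)-np.outer(v,v);A+=M;b+=M@o
    X=np.linalg.solve(A,b)
    res=[np.linalg.norm((np.eye(3)-np.outer(v,v))@(X-o)) for o,v in (ray(p,rc) for p,rc in prs)]
    return X,res
E
python3 - <<'E'
from h import *
s=telemetry.read_state();print(s)
P={}
for n in ['side','top','wrist']:
    p=cams.get_image(n);P[n]=p;cv2.imwrite(f'pics/{n}0.png',p['pixels'])
    print(n,p['fov_y'],p['shot'],ray(p,[240,320]))
names=['bay','hinge','cover','latch','thumb','battery','battery_head','tray','old_battery','anvil','punch']
for n,p in P.items():
    for l in names:
        print(n,l,[(np.round(d['position']).tolist(),round(d['conf'],2)) for d in look_for(p,l)[:3]])
E
```

```text
pics
{'t': 0.0, 'qpos': array([-1.35430314e+00,  1.81575801e-01,  1.60800430e+00,  5.51509324e-06,
        1.35380623e+00, -2.06305868e-01]), 'qvel': array([-9.84231289e-05,  1.51674418e-03, -1.22480807e-03, -1.60327666e-04,
       -1.52163247e-03,  6.03002132e-04]), 'tau': array([-4.08945798e-04, -4.44882202e+01, -3.51331902e+01, -2.93407838e-04,
        9.07807698e-03, -2.84174450e-05]), 'position': array([ 0.23582661, -0.52382138,  0.2383664 ]), 'eef_rot': array([-3.13983812e+00, -3.72694679e-04,  4.22797538e-01]), 'wrist_force': array([ 0.06727972,  0.75591288, -0.42516963]), 'wrist_torque': array([-0.02826849,  0.01369663,  0.00534106]), 'finger_gap': 1.0029480251036256}
side 42.3769221148367 1 (array([ 0.50563033, -0.95153883,  0.9344002 ]), array([ 0.05314705,  0.75020317, -0.65906798]))
top 49.266145625047024 2 (array([ 0.46499901, -0.01721662,  1.47243372]), array([ 0.06741815,  0.00613307, -0.99770596]))
wrist 62.26418570596176 3 (array([ 0.30345099, -0.49309812,  0.37254971]), array([-0.27268937, -0.12423402, -0.95404739]))
side bay [([255.0, 353.0], 0.72), ([259.0, 318.0]
[... 306 characters left out ...]
.68)]
side anvil [([394.0, 271.0], 0.57)]
side punch [([237.0, 216.0], 0.69)]
top bay [([207.0, 328.0], 0.63), ([318.0, 350.0], 0.62)]
top hinge [([210.0, 326.0], 0.86)]
top cover [([212.0, 326.0], 0.94)]
top latch [([236.0, 321.0], 0.56)]
top thumb [([236.0, 322.0], 0.5)]
top battery []
top battery_head []
top tray [([282.0, 207.0], 0.96)]
top old_battery [([279.0, 184.0], 0.49)]
top anvil [([283.0, 435.0], 0.76), ([163.0, 240.0], 0.7), ([174.0, 414.0], 0.26)]
top punch [([321.0, 272.0], 0.75), ([280.0, 185.0], 0.5)]
wrist bay []
wrist hinge []
wrist cover []
wrist latch []
wrist thumb []
wrist battery []
wrist battery_head []
wrist tray []
wrist old_battery []
wrist anvil []
wrist punch []
```

View pics/side0.png

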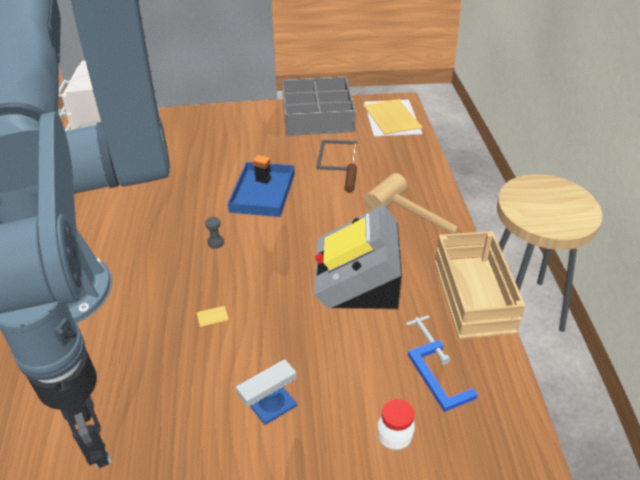

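View pics/top0.png

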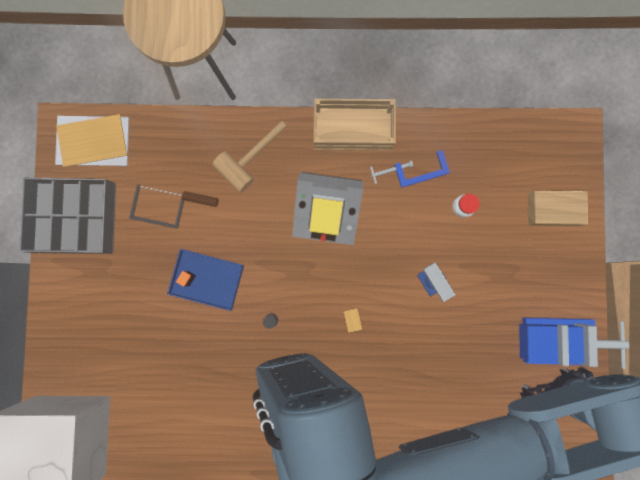

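Side view: console at about (255,360), tray with old battery at (185,262), anvil, jar and clamp on the right. In the top view, the console is at (208,328), the tray at (280,207) on the left, and the punch at (321,271). Next, zoomed crops.

```bash
python3 - <<'E'
import cv2
a=cv2.imread('pics/top0.png')[155:260,280:380]; cv2.imwrite('pics/topc.png',cv2.resize(a,None,fx=6,fy=6,interpolation=cv2.INTER_CUBIC)[:600])
a=cv2.imread('pics/side0.png')[195:320,300:420]; cv2.imwrite('pics/sidec.png',cv2.resize(a,None,fx=4.8,fy=4.8,interpolation=cv2.INTER_CUBIC))
a=cv2.imread('pics/top0.png')[240:330,150:260]; cv2.imwrite('pics/topt.png',cv2.resize(a,None,fx=6,fy=6,interpolation=cv2.INTER_CUBIC))
E
```

```text
(no output)
```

View pics/topc.png

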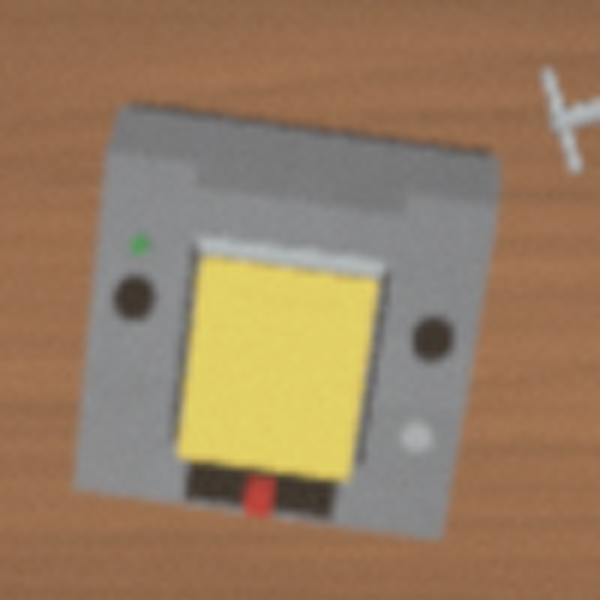

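View pics/sidec.png

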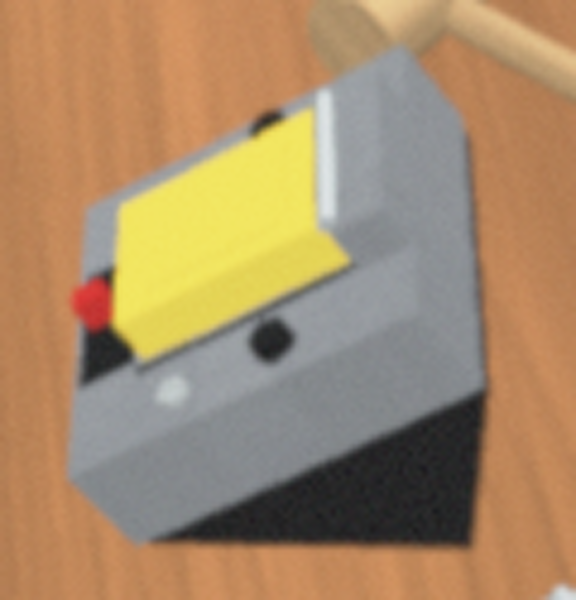

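View pics/topt.png

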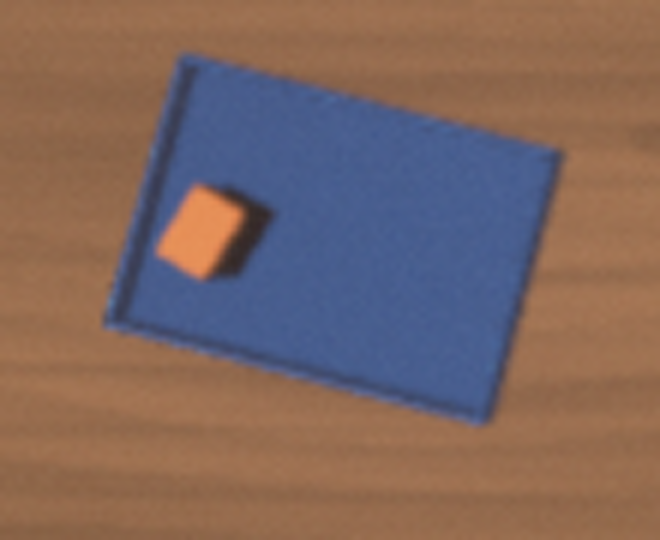

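```bash
cat > fit.py <<'E'
from h import *
import pickle
from scipy.optimize import least_squares
P={n:cams.get_image(n) for n in ['side','top']}
pickle.dump(P,open('P.pkl','wb'))
def o(u,v,x0,y0,f): return [(v+.5)/f-.5+y0,(u+.5)/f-.5+x0]
T=lambda u,v:o(u,v,280,155,6); S=lambda u,v:o(u,v,300,195,4.8)
Bf=np.array([[np.cos(np.radians(35)),0,-np.sin(np.radians(35))],[0,1,0],[np.sin(np.radians(35)),0,np.cos(np.radians(35))]])
def W(q,X): 
    return (R.from_euler('z',q[2]).as_matrix()@Bf@(np.array(X,float)/1000).T).T+[q[0],q[1],.092]
obs=[('top',(-84,85,0),T(75,490)),('top',(-84,-85,0),T(443,538)),
('top',(60,38,24),T(203,253)),('top',(60,-38,24),T(380,272)),('top',(-45,38,24),T(178,458)),('top',(-45,-38,24),T(350,482)),
('top',(-73,0,19),T(258,516)),
('side',(-84,-85,0),S(70,478)),('side',(-84,85,0),S(87,210)),
('side',(-45,38,24),S(120,205)),('side',(60,38,24),S(316,108)),('side',(60,-38,24),S(320,228)),('side',(-45,-38,24),S(112,325)),('side',(-66,0,17),S(92,303))]
def res(q): return np.concatenate([(proj(P[c],W(q,X))[0]-np.array(z)) for c,X,z in obs])
r=least_squares(res,[.6,0,-.1],loss='soft_l1')
q=r.x;print('console',q);print(np.round(res(q).reshape(-1,2),1).tolist())
print('thumb',W(q,[-66,0,19]))
tp=P['top']
c=[at_z(tp,o(u,v,150,240,6),.03) for u,v in [(185,55),(565,152),(490,422),(105,325)]]
print(np.round(c,4)); tc=np.mean(c,0);print('tray',tc,np.linalg.norm(c[0]-c[1]),np.linalg.norm(c[1]-c[2]))
d=(c[0]+c[3]-c[1]-c[2]);print('tray yaw',np.arctan2(-d[0],d[1]))
h=[at_z(tp,o(u,v,150,240,6),.069) for u,v in [(203,184),(247,208),(208,280),(155,254)]]
print(np.round(h,4),np.mean(h,0))
E
python3 fit.py
```

```text
console [ 0.62878517 -0.02447335 -0.12620487]
[[-0.2, -0.1], [0.5, 0.1], [-1.4, 0.2], [-0.5, 0.2], [-0.3, 0.2], [-0.3, -0.1], [-0.0, 0.0], [0.4, -1.2], [-0.1, -0.8], [0.7, -0.4], [-0.9, 1.0], [-1.0, 0.8], [0.8, -0.1], [-1.2, -1.5]]
thumb [ 0.56433985 -0.01629658  0.06970784]
[[0.533  0.3764 0.03  ]
 [0.4908 0.2007 0.03  ]
 [0.3674 0.2318 0.03  ]
 [0.4091 0.4086 0.03  ]]
tray [0.45007611 0.30438373 0.03      ] 0.1807092798798995 0.12720681990843358
tray yaw -0.2336053169711587
[[0.4737 0.3558 0.069 ]
 [0.4633 0.3359 0.069 ]
 [0.4311 0.3521 0.069 ]
 [0.4423 0.3761 0.069 ]] [0.45257976 0.35498904 0.069     ]
```

The console fit residuals are about 1 px and the tray sides measure 181 × 127 mm, against 180 × 130 given. Next I compute the hover pose over the thumb.

```bash
cat >> h.py <<'E'
Bf=np.array([[np.cos(np.radians(35)),0,-np.sin(np.radians(35))],[0,1,0],[np.sin(np.radians(35)),0,np.cos(np.radians(35))]])
CQ=np.array([0.6288,-0.0245,-0.126])
def Wm(X,q=None):
    q=CQ if q is None else q
    return R.from_euler('z',q[2]).as_matrix()@Bf@(np.array(X,float)/1000)+[q[0],q[1],.092]
RB=R.from_euler('z',CQ[2]).as_matrix()@Bf
# tool: x=-bx,y=by,z=-bz
RT=RB@np.diag([-1,1,-1.])
def bay_of(p): return RB.T@(np.array(p)-[CQ[0],CQ[1],.092])*1000
def move(pos,Rt,s=None):
    s=s or telemetry.read_state(); R0=R.from_euler('xyz',s['eef_rot']).as_matrix()
    d=R0.T@(np.array(pos)-s['position'])*100; rv=R.from_matrix(R0.T@Rt).as_rotvec(degrees=True)
    print('d cm',np.round(d,2),'rot',np.round(rv,2),'|',round(np.linalg.norm(rv),1))
E
python3 - <<'E'
from h import *
move(Wm([-67,0,150]),RT); print(Wm([-67,0,150]),Wm([-67,0,14]))
R0=R.from_euler('xyz',telemetry.read_state()['eef_rot']).as_matrix();print(R0)
E
```

```text
d cm [ 44.31 -36.82   6.29] rot [ -44.95  -12.66 -142.59] | 150.0
[ 0.48899749 -0.00679107  0.17644319] [ 0.56638549 -0.01659389  0.06503851]
[[ 9.11926284e-01  4.10354053e-01  5.27288726e-05]
 [ 4.10354053e-01 -9.11926286e-01  2.16927136e-05]
 [ 5.69865378e-05  1.85535086e-06 -9.99999998e-01]]
```

send_rows(series=[{"dx": 15,"dy": -12,"dz": 0,"ax": -15,"ay": -4,"az": -47,"gripper": 4.5},{"dx": 15,"dy": -12,"dz": 0,"ax": -15,"ay": -4,"az": -47,"gripper": 4.5},{"dx": 15,"dy": -12,"dz": 0,"ax": -15,"ay": -4,"az": -47,"gripper": 4.5},{"dx": 15,"dy": -12,"dz": 0,"ax": -15,"ay": -4,"az": -47,"gripper": 4.5},{"dx": 15,"dy": -12,"dz": 0,"ax": -15,"ay": -4,"az": -47,"gripper": 4.5},{"dx": 44.3,"dy": -36.8,"dz": 6.3,"ax": -44.95,"ay": -12.66,"az": -142.59,"gripper": 4.5},{"dx": 44.3,"dy": -36.8,"dz": 6.3,"ax": -44.95,"ay": -12.66,"az": -142.59,"gripper": 4.5},{"dx": 44.3,"dy": -36.8,"dz": 6.3,"ax": -44.95,"ay": -12.66,"az": -142.59,"gripper": 4.5},{"dx": 44.3,"dy": -36.8,"dz": 6.3,"ax": -44.95,"ay": -12.66,"az": -142.59,"gripper": 4.5},{"dx": 44.3,"dy": -36.8,"dz": 6.3,"ax": -44.95,"ay": -12.66,"az": -142.59,"gripper": 4.5},{"dx": 44.3,"dy": -36.8,"dz": 6.3,"ax": -44.95,"ay": -12.66,"az": -142.59,"gripper": 4.5},{"dx": 44.3,"dy": -36.8,"dz": 6.3,"ax": -44.95,"ay": -12.66,"az": -142.59,"gripper": 4.5},{"dx": 44.3,"dy": -36.8,"dz": 6.3,"ax": -44.95,"ay": -12.66,"az": -142.59,"gripper": 4.5},{"dx": 44.3,"dy": -36.8,"dz": 6.3,"ax": -44.95,"ay": -12.66,"az": -142.59,"gripper": 4.5},{"dx": 44.3,"dy": -36.8,"dz": 6.3,"ax": -44.95,"ay": -12.66,"az": -142.59,"gripper": 4.5},{"dx": 44.3,"dy": -36.8,"dz": 6.3,"ax": -44.95,"ay": -12.66,"az": -142.59,"gripper": 4.5},{"dx": 44.3,"dy": -36.8,"dz": 6.3,"ax": -44.95,"ay": -12.66,"az": -142.59,"gripper": 4.5},{"dx": 44.3,"dy": -36.8,"dz": 6.3,"ax": -44.95,"ay": -12.66,"az": -142.59,"gripper": 4.5}], force=20)

```text
t: 4.15
position: [0.489, -0.0069, 0.1764]
eef_rot: [3.141, 0.611, 3.014]
wrist_force: [-0.2, -0.1, 0.1]
finger_gap: 0.521
```

```bash
python3 - <<'E'
from h import *
s=telemetry.read_state();print(s['t'],s['position'],s['qpos'],s['finger_gap'],bay_of(s['position']))
move(Wm([-67,0,150]),RT)
p=cams.get_image('wrist');cv2.imwrite('pics/w1.png',p['pixels'])
import pickle;pickle.dump(p,open('w1.pkl','wb'))
for l in ['thumb','latch','hinge','cover','bay']: print(l,[(np.round(d['position']).tolist(),round(d['conf'],2)) for d in look_for(p,l)[:3]])
print(proj(p,[Wm(x) for x in [(-66,0,19),(-45,38,24),(-45,-38,24),(60,38,24),(60,-38,24),(-84,85,0),(-84,-85,0)]]))
E
```

```text
4.15 [ 0.48904539 -0.00690262  0.17640335] [-0.3364296  -0.32151029  2.33587542  0.23476505  0.53911789 -1.94494815] 0.521403006075886 [-6.69724380e+01 -1.04644731e-01  1.49932072e+02]
d cm [ 0.    0.01 -0.01] rot [-0.02 -0.01 -0.09] | 0.1
thumb [([318.0, 317.0], 0.6)]
latch [([223.0, 317.0], 0.82)]
hinge [([272.0, 316.0], 0.85), ([226.0, 317.0], 0.58)]
cover [([320.0, 316.0], 0.7)]
bay [([271.0, 314.0], 0.88)]
[[230.32488405 318.12094524]
 [261.18277223 372.5804498 ]
 [261.26856169 263.73641299]
 [386.9743152  366.90556031]
 [387.0253737  269.80015125]
 [199.47533268 434.36679094]
 [199.68953982 201.96687741]]
```

View pics/w1.png

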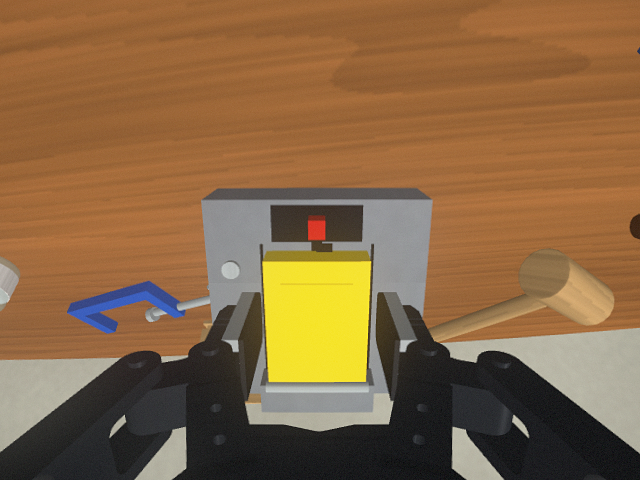

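The wrist view confirms the fit: the red thumb is at (228,317) against a predicted (230,318), and the cover's front edge is at row 262 as predicted. I go down around the thumb.

send_rows(series=[{"dz": 5,"gripper": 3.8},{"dz": 9,"gripper": 3.8},{"dz": 11,"gripper": 3.8},{"dz": 12.3,"gripper": 3.8},{"dz": 13.1,"gripper": 3.8},{"dz": 13.5,"gripper": 3.8},{"dz": 13.5,"gripper": 3.8}])

```text
schema error: expected keys dx, dy, dz, ax, ay, az, gripper
```

```bash
python3 - <<'E'
from h import *
s=telemetry.read_state();print(s['t'],bay_of(s['position']),s['wrist_force'],s['finger_gap'])
p=cams.get_image('wrist');cv2.imwrite('pics/w2.png',p['pixels'])
E
```

```text
4.45 [-6.71164892e+01 -7.62721275e-02  1.49872379e+02] [ 0.23796821  0.83690677 -0.59731347] 0.5265282509793101
```

View pics/w2.png

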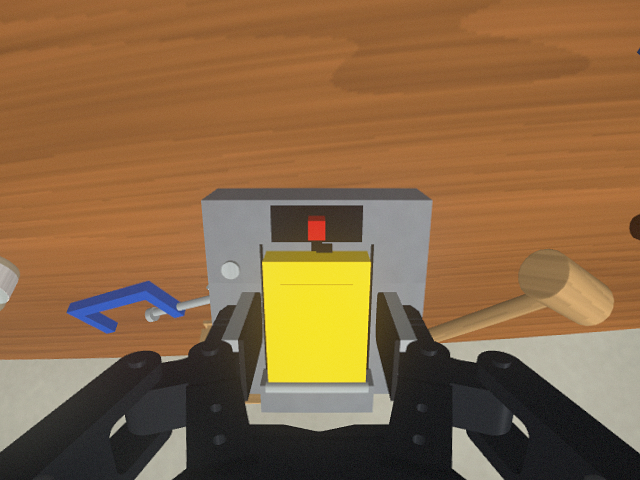

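The call was refused because all seven keys are required. The view is unchanged, so I resend it in full.

send_rows(series=[{"dx": 0,"dy": 0,"dz": 5,"ax": 0,"ay": 0,"az": 0,"gripper": 3.8},{"dx": 0,"dy": 0,"dz": 9,"ax": 0,"ay": 0,"az": 0,"gripper": 3.8},{"dx": 0,"dy": 0,"dz": 11,"ax": 0,"ay": 0,"az": 0,"gripper": 3.8},{"dx": 0,"dy": 0,"dz": 12.3,"ax": 0,"ay": 0,"az": 0,"gripper": 3.8},{"dx": 0,"dy": 0,"dz": 13.1,"ax": 0,"ay": 0,"az": 0,"gripper": 3.8},{"dx": 0,"dy": 0,"dz": 13.5,"ax": 0,"ay": 0,"az": 0,"gripper": 3.8},{"dx": 0,"dy": 0,"dz": 13.5,"ax": 0,"ay": 0,"az": 0,"gripper": 3.8}])

```text
t: 5.38
position: [0.5658, -0.0168, 0.0659]
eef_rot: [-3.142, 0.611, 3.015]
wrist_force: [-0.7, -0.4, 0.3]
finger_gap: 0.441
```

```bash
python3 - <<'E'
from h import *
s=telemetry.read_state();print(s['t'],bay_of(s['position']),s['wrist_force'],s['finger_gap'])
p=cams.get_image('wrist');cv2.imwrite('pics/w3.png',p['pixels'])
E
```

```text
5.375 [-66.98597155  -0.23398187  14.98161717] [-0.65024887 -0.4477513   0.32870342] 0.4410265960660176
```

View pics/w3.png

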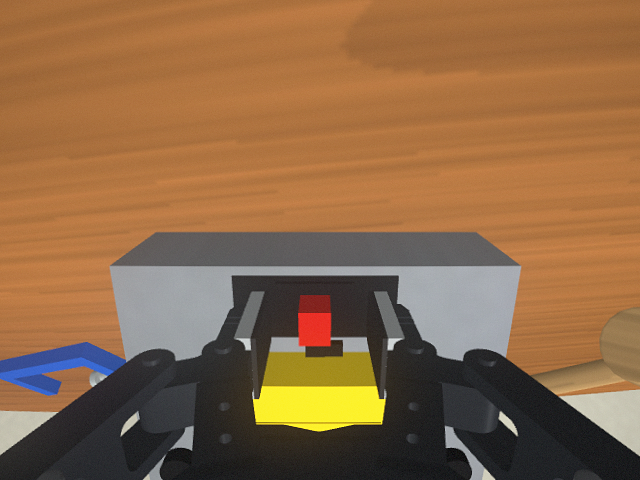

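send_rows(series=[{"dx": 0,"dy": 0,"dz": 0,"ax": 0,"ay": 0,"az": 0,"gripper": 0.8},{"dx": 0,"dy": 0,"dz": 0,"ax": 0,"ay": 0,"az": 0,"gripper": 0.8},{"dx": 0,"dy": 0,"dz": 0,"ax": 0,"ay": 0,"az": 0,"gripper": 0.8},{"dx": 0,"dy": 0,"dz": 0,"ax": 0,"ay": 0,"az": 0,"gripper": 0.8}], force=20)

```text
t: 5.92
position: [0.5659, -0.0168, 0.0662]
eef_rot: [-3.141, 0.612, 3.016]
wrist_force: [-4.5, 0.4, 7.3]
finger_gap: 0.128
```

send_rows(series=[{"dx": 0,"dy": 0.2,"dz": 0,"ax": 0,"ay": 0,"az": 0,"gripper": 0.8},{"dx": 0,"dy": 0.4,"dz": 0,"ax": 0,"ay": 0,"az": 0,"gripper": 0.8},{"dx": 0,"dy": 0.6,"dz": 0,"ax": 0,"ay": 0,"az": 0,"gripper": 0.8},{"dx": 0,"dy": 0.8,"dz": 0,"ax": 0,"ay": 0,"az": 0,"gripper": 0.8},{"dx": 0,"dy": 1.0,"dz": 0,"ax": 0,"ay": 0,"az": 0,"gripper": 0.8},{"dx": 0,"dy": 1.15,"dz": 0,"ax": 0,"ay": 0,"az": 0,"gripper": 0.8},{"dx": 0,"dy": 1.15,"dz": 0,"ax": 0,"ay": 0,"az": 0,"gripper": 0.8}])

```text
t: 6.8
position: [0.5673, -0.0063, 0.0662]
eef_rot: [-3.14, 0.612, 3.015]
wrist_force: [-9.0, -6.2, 7.9]
finger_gap: 0.13
```

```bash
python3 - <<'E'
from h import *
s=telemetry.read_state();print(s['t'],bay_of(s['position']),RB.T@s['wrist_force'],s['finger_gap'])
p=cams.get_image('wrist');cv2.imwrite('pics/w4.png',p['pixels'])
E
```

```text
6.8 [-66.65931658  10.27679137  15.22709047] [-2.08570418 -7.31448076 11.16369014] 0.13009933251757344
```

View pics/w4.png

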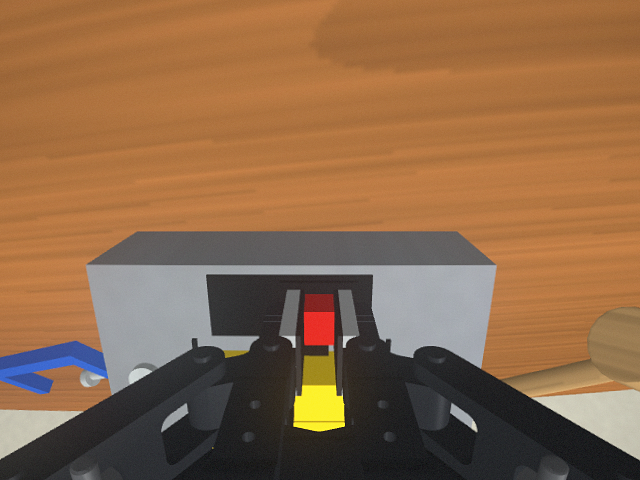

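Latch gripped and moved about 10.5 mm to +y with the cover still shut. The fingertips press on the face at about 11 N, so I lift slightly and go on to the stop.

send_rows(series=[{"dx": 0,"dy": 0,"dz": -0.2,"ax": 0,"ay": 0,"az": 0,"gripper": 0.8},{"dx": 0,"dy": 0.1,"dz": -0.25,"ax": 0,"ay": 0,"az": 0,"gripper": 0.8},{"dx": 0,"dy": 0.2,"dz": -0.25,"ax": 0,"ay": 0,"az": 0,"gripper": 0.8},{"dx": 0,"dy": 0.2,"dz": -0.25,"ax": 0,"ay": 0,"az": 0,"gripper": 0.8}])

```text
t: 7.35
position: [0.5663, -0.006, 0.0674]
eef_rot: [-3.139, 0.612, 3.013]
wrist_force: [5.4, -17.8, -12.1]
finger_gap: 0.133
```

```bash
python3 - <<'E'
from h import *
s=telemetry.read_state();print(s['t'],bay_of(s['position']),RB.T@s['wrist_force'],s['finger_gap'])
p=cams.get_image('wrist');cv2.imwrite('pics/w5.png',p['pixels'])
E
```

```text
7.35 [-66.76696698  10.5286677   16.73559292] [ -0.72953028 -16.94301536 -14.27753573] 0.1327592931904679
```

View pics/w5.png

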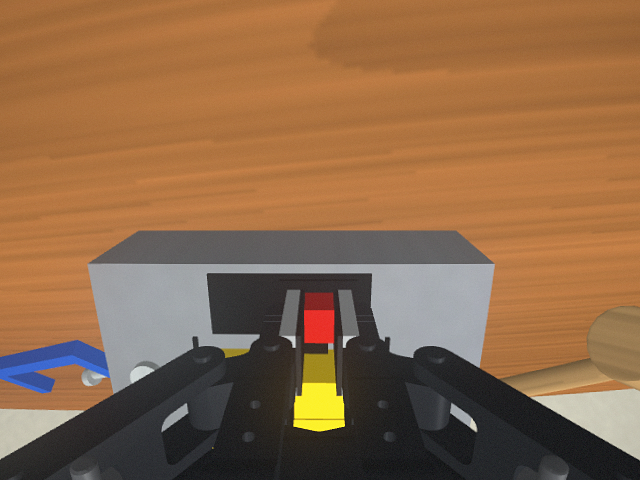

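It has run into its stop: 17 N sideways and the cover still shut. Left is the wrong side, so I try the right.

send_rows(series=[{"dx": 0,"dy": -0.4,"dz": 0.12,"ax": 0,"ay": 0,"az": 0,"gripper": 0.8},{"dx": 0,"dy": -0.9,"dz": 0.12,"ax": 0,"ay": 0,"az": 0,"gripper": 0.8},{"dx": 0,"dy": -1.4,"dz": 0.12,"ax": 0,"ay": 0,"az": 0,"gripper": 0.8},{"dx": 0,"dy": -1.7,"dz": 0.12,"ax": 0,"ay": 0,"az": 0,"gripper": 0.8},{"dx": 0,"dy": -1.9,"dz": 0.12,"ax": 0,"ay": 0,"az": 0,"gripper": 0.8},{"dx": 0,"dy": -2.1,"dz": 0.12,"ax": 0,"ay": 0,"az": 0,"gripper": 0.8},{"dx": 0,"dy": -2.3,"dz": 0.12,"ax": 0,"ay": 0,"az": 0,"gripper": 0.8},{"dx": 0,"dy": -2.5,"dz": 0.12,"ax": 0,"ay": 0,"az": 0,"gripper": 0.8},{"dx": 0,"dy": -2.6,"dz": 0.12,"ax": 0,"ay": 0,"az": 0,"gripper": 0.8},{"dx": 0,"dy": -2.6,"dz": 0.12,"ax": 0,"ay": 0,"az": 0,"gripper": 0.8}])

```text
t: 8.65
position: [0.5636, -0.0288, 0.0672]
eef_rot: [3.141, 0.611, 3.016]
wrist_force: [-3.1, 2.9, 6.2]
finger_gap: 0.13
```

```bash
python3 - <<'E'
from h import *
s=telemetry.read_state();print(s['t'],bay_of(s['position']),RB.T@s['wrist_force'],s['finger_gap'])
p=cams.get_image('wrist');cv2.imwrite('pics/w6.png',p['pixels'])
E
```

```text
8.65 [-66.76287487 -12.45377795  16.50285869] [0.7078061  2.50735908 7.02689678] 0.12959293839958516
```

View pics/w6.png

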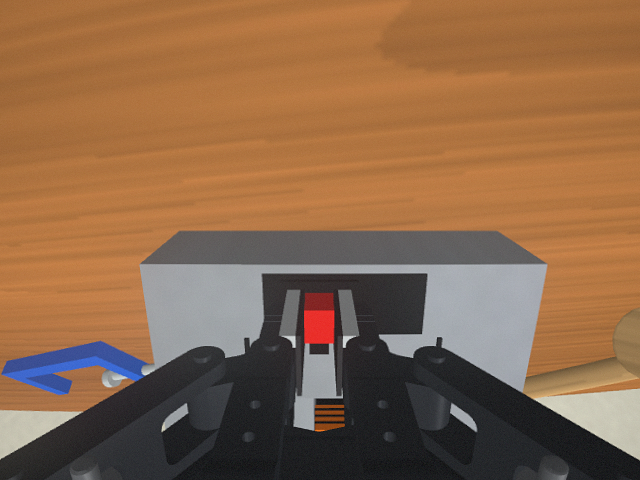

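The cover has sprung: the orange ribbed head shows at (415,328). I bring the latch back to the middle, let go and withdraw.

send_rows(series=[{"dx": 0,"dy": 0.6,"dz": -0.1,"ax": 0,"ay": 0,"az": 0,"gripper": 0.8},{"dx": 0,"dy": 1.2,"dz": -0.1,"ax": 0,"ay": 0,"az": 0,"gripper": 0.8},{"dx": 0,"dy": 1.2,"dz": -0.2,"ax": 0,"ay": 0,"az": 0,"gripper": 3.2},{"dx": 0,"dy": 1.2,"dz": -0.2,"ax": 0,"ay": 0,"az": 0,"gripper": 3.2},{"dx": 0.3,"dy": 1.2,"dz": -2,"ax": 0,"ay": 0,"az": 0,"gripper": 3.2},{"dx": 1,"dy": 1.2,"dz": -6,"ax": 0,"ay": 0,"az": 0,"gripper": 4.5},{"dx": 0,"dy": 1.2,"dz": -10,"ax": 0,"ay": 0,"az": 0,"gripper": 4.5},{"dx": -3,"dy": 1.2,"dz": -13,"ax": 0,"ay": 0,"az": 0,"gripper": 4.5},{"dx": -3,"dy": 1.2,"dz": -13,"ax": 0,"ay": 0,"az": 0,"gripper": 4.5}])

```text
t: 9.82
position: [0.5181, -0.0119, 0.1956]
eef_rot: [-3.139, 0.62, 3.017]
wrist_force: [-0.0, -0.3, -0.1]
finger_gap: 0.526
```

```bash
python3 - <<'E'
from h import *
s=telemetry.read_state();print(s['t'],bay_of(s['position']),RB.T@s['wrist_force'],s['finger_gap'])
p=cams.get_image('wrist');cv2.imwrite('pics/w7.png',p['pixels'])
for l in ['battery_head','battery']: print(l,[(np.round(d['position']).tolist(),round(d['conf'],2)) for d in look_for(p,l)[:3]])
print(proj(p,[Wm(x) for x in [(0,0,20),(17,12,20),(17,-12,20),(-17,12,20),(-17,-12,20)]]))
p=cams.get_image('side');cv2.imwrite('pics/s7.png',cv2.resize(p['pixels'][150:330,230:430],None,fx=3,fy=3))
E
```

```text
9.825 [-31.82590176  -1.4589775  148.78253284] [-0.04904796 -0.32768486 -0.06860343] 0.5260770975229713
battery_head [([262.0, 319.0], 0.65)]
battery [([264.0, 320.0], 0.92), ([272.0, 125.0], 0.66)]
[[271.12747848 320.23546956]
 [292.90009204 336.73031221]
 [292.83660209 303.6230116 ]
 [248.56748252 337.47908903]
 [248.5045041  303.11397736]]
```

View pics/w7.png

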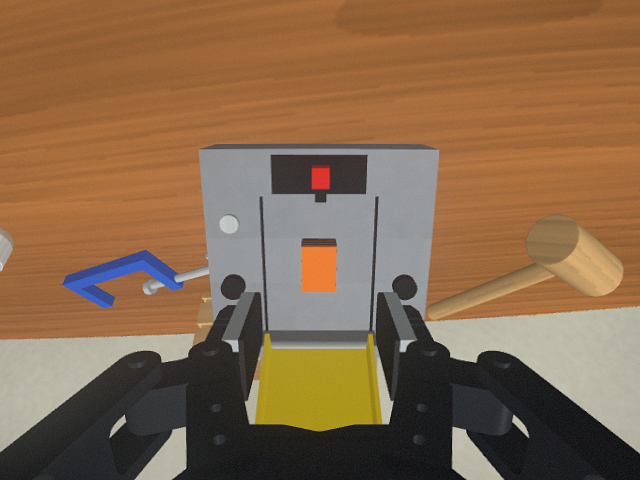

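View pics/s7.png

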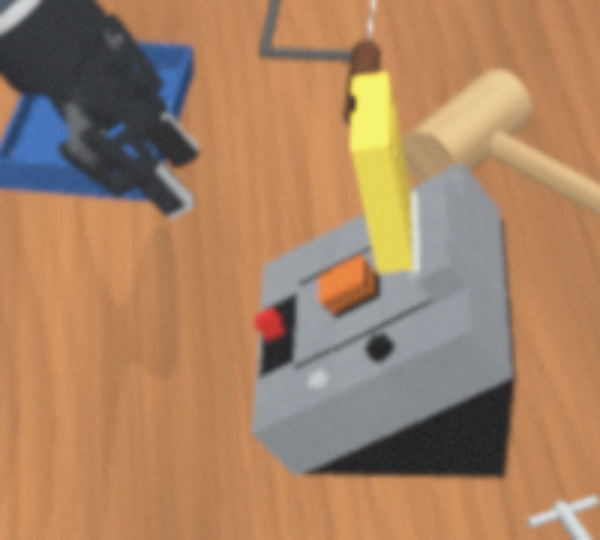

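The cover is fully open. The orange head spans rows 245–292 and columns 302–337, within about 1 mm of the model. Now the approach along the bay's z.

```bash
python3 - <<'E'
from h import *
move(Wm([0,-0.5,60]),RT); move(Wm([0,-0.5,12]),RT)
E
```

```text
d cm [-3.91  0.01  8.53] rot [ 0.02 -0.15 -0.02] | 0.2
d cm [-3.920e+00  1.000e-02  1.333e+01] rot [ 0.02 -0.15 -0.02] | 0.2
```

send_rows(series=[{"dx": -3.9,"dy": 0,"dz": 4,"ax": 0,"ay": 0,"az": 0,"gripper": 4.5},{"dx": -3.9,"dy": 0,"dz": 7,"ax": 0,"ay": 0,"az": 0,"gripper": 4.5},{"dx": -3.9,"dy": 0,"dz": 9.5,"ax": 0,"ay": 0,"az": 0,"gripper": 4.5},{"dx": -3.9,"dy": 0,"dz": 11.5,"ax": 0,"ay": 0,"az": 0,"gripper": 4.5},{"dx": -3.9,"dy": 0,"dz": 12.7,"ax": 0,"ay": 0,"az": 0,"gripper": 4.5},{"dx": -3.9,"dy": 0,"dz": 13.3,"ax": 0,"ay": 0,"az": 0,"gripper": 4.5},{"dx": -3.9,"dy": 0,"dz": 13.3,"ax": 0,"ay": 0,"az": 0,"gripper": 4.5}])

```text
t: 10.9
position: [0.6225, -0.0244, 0.1035]
eef_rot: [3.141, 0.61, 3.015]
wrist_force: [-0.2, -0.2, -0.1]
finger_gap: 0.53
```

```bash
python3 - <<'E'
from h import *
s=telemetry.read_state();print(s['t'],bay_of(s['position']),RB.T@s['wrist_force'],s['finger_gap'])
p=cams.get_image('wrist');cv2.imwrite('pics/w8.png',p['pixels'])
s=telemetry.read_state();print(s['t'],bay_of(s['position']))
E
```

```text
10.9 [ 1.4587629  -0.73767771 12.9801941 ] [-0.21832852 -0.18064988  0.03899093] 0.5295100646712227
10.95 [ 1.87949485 -0.69738991 13.32901677]
```

View pics/w8.png

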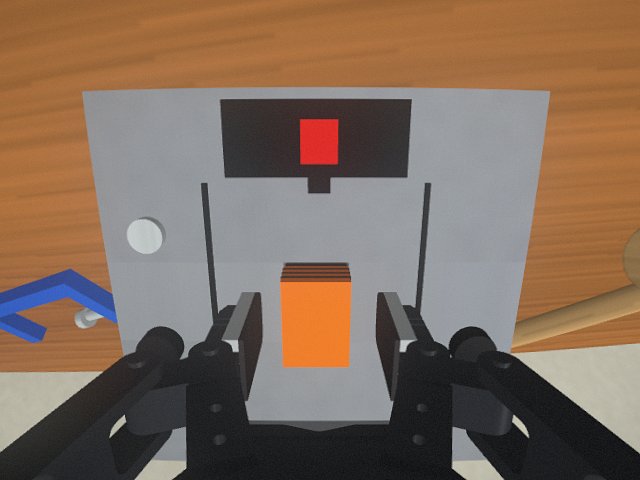

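The head (columns 282–350) sits between the pads. I close on it.

send_rows(series=[{"dx": 0.1,"dy": 0,"dz": 0,"ax": 0,"ay": 0,"az": 0,"gripper": 1.8},{"dx": 0.1,"dy": 0,"dz": 0,"ax": 0,"ay": 0,"az": 0,"gripper": 1.8},{"dx": 0.1,"dy": 0,"dz": 0,"ax": 0,"ay": 0,"az": 0,"gripper": 1.8},{"dx": 0.1,"dy": 0,"dz": 0,"ax": 0,"ay": 0,"az": 0,"gripper": 1.8},{"dx": 0.1,"dy": 0,"dz": 0,"ax": 0,"ay": 0,"az": 0,"gripper": 1.8}], force=60)

```text
t: 11.58
position: [0.6219, -0.0245, 0.1042]
eef_rot: [-3.141, 0.612, 3.016]
wrist_force: [-6.6, -0.8, 6.2]
finger_gap: 0.261
```

```bash
python3 - <<'E'
from h import *
s=telemetry.read_state();print(s['t'],bay_of(s['position']),RB.T@s['wrist_force'],s['finger_gap'])
move(Wm([0,-0.5,12]),RT)
E
```

```text
11.575 [ 1.41200278 -0.81385514 13.90649349] [-1.70632771 -1.58315366  8.73725278] 0.2612948695402426
d cm [0.14 0.03 0.19] rot [-0.01  0.06  0.01] | 0.1
```

Grip holds at about 22 mm. I pull straight out along the bay axis.

send_rows(series=[{"dx": 0,"dy": 0,"dz": -0.3,"ax": 0,"ay": 0,"az": 0,"gripper": 1.8},{"dx": 0,"dy": 0,"dz": -0.6,"ax": 0,"ay": 0,"az": 0,"gripper": 1.8},{"dx": 0,"dy": 0,"dz": -0.9,"ax": 0,"ay": 0,"az": 0,"gripper": 1.8},{"dx": 0,"dy": 0,"dz": -1.3,"ax": 0,"ay": 0,"az": 0,"gripper": 1.8},{"dx": 0,"dy": 0,"dz": -1.8,"ax": 0,"ay": 0,"az": 0,"gripper": 1.8},{"dx": 0,"dy": 0,"dz": -2.4,"ax": 0,"ay": 0,"az": 0,"gripper": 1.8},{"dx": 0,"dy": 0,"dz": -3.1,"ax": 0,"ay": 0,"az": 0,"gripper": 1.8},{"dx": 0,"dy": 0,"dz": -3.9,"ax": 0,"ay": 0,"az": 0,"gripper": 1.8},{"dx": 0,"dy": 0,"dz": -4.8,"ax": 0,"ay": 0,"az": 0,"gripper": 1.8},{"dx": 0,"dy": 0,"dz": -5.7,"ax": 0,"ay": 0,"az": 0,"gripper": 1.8},{"dx": 0,"dy": 0,"dz": -7,"ax": 0,"ay": 0,"az": 0,"gripper": 1.8},{"dx": 0,"dy": 0,"dz": -9,"ax": 0,"ay": 0,"az": 0,"gripper": 1.8},{"dx": 0,"dy": 0,"dz": -10,"ax": 0,"ay": 0,"az": 0,"gripper": 1.8},{"dx": 0,"dy": 0,"dz": -10,"ax": 0,"ay": 0,"az": 0,"gripper": 1.8}])

```text
t: 13.32
position: [0.565, -0.0171, 0.1859]
eef_rot: [-3.141, 0.612, 3.016]
wrist_force: [0.0, -0.4, -1.7]
finger_gap: 0.263
```

```bash
python3 - <<'E'
from h import *
s=telemetry.read_state();print(s['t'],s['position'],bay_of(s['position']),s['wrist_force'],s['finger_gap'],s['qpos'])
p=cams.get_image('wrist');cv2.imwrite('pics/w9.png',p['pixels'])
p=cams.get_image('side');cv2.imwrite('pics/s9.png',cv2.resize(p['pixels'][120:330,190:430],None,fx=2.5,fy=2.5))
E
```

```text
13.325 [ 0.56496699 -0.01713235  0.18592601] [  1.2409015   -0.71245278 113.79359995] [ 0.00798358 -0.3831595  -1.74281357] 0.26282489963591105 [-0.29474187 -0.11724376  2.15552895  0.1997318   0.50651715 -1.88468214]
```

View pics/w9.png

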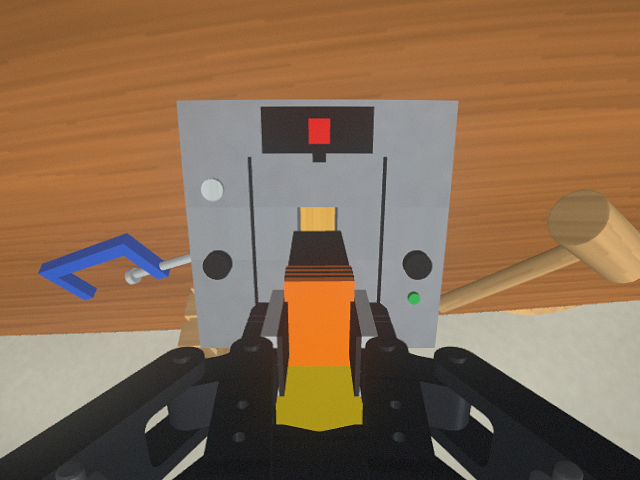

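View pics/s9.png

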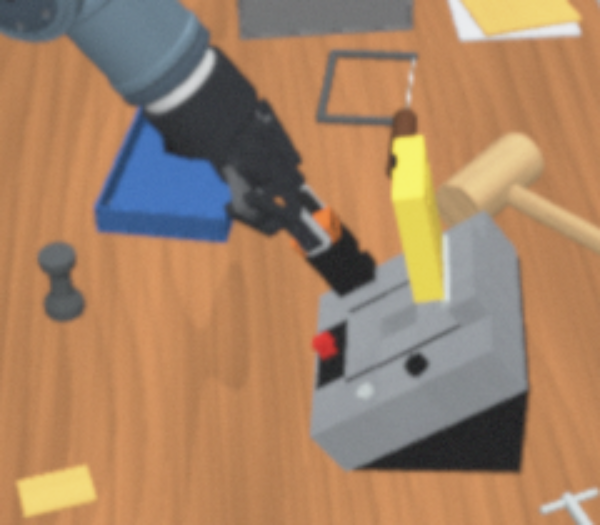

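The battery is out and held: about 1.7 N extra weight, with the pad and battery geometry unchanged and the cover open. Next, the moves to the tray.

```bash
cat >> h.py <<'E'
TR=np.array([.450,.3044]);TY=-.2336
RTt=R.from_euler('z',TY).as_matrix()@np.diag([-1,1,-1.])
def place(z,txy=(0,-.045)):
    c=np.array([*(TR+R.from_euler('z',TY).as_matrix()[:2,:2]@np.array(txy)),z])
    return c-RTt@np.array([.0013,.0007,0])
E
python3 - <<'E'
from h import *
s=telemetry.read_state();print(s['position'],place(.15))
move([.47,.10,.25],RT);move(place(.15),RTt)
move([.455,.18,.22],R.from_rotvec(R.from_matrix(RTt@RT.T).as_rotvec()*.5).as_matrix()@RT)
E
```

```text
[ 0.56488606 -0.01715516  0.18493739] [0.440686   0.25964032 0.15      ]
d cm [  5.19  10.43 -11.57] rot [-0.01 -0.02 -0.  ] | 0.0
d cm [14.95 25.9  -6.2 ] rot [ 1.88 34.94  5.97] | 35.5
d cm [  8.95  18.18 -10.54] rot [ 0.94 17.46  2.98] | 17.7
```

send_rows(series=[{"dx": 1.5,"dy": 2,"dz": -4,"ax": 0,"ay": 0,"az": 0,"gripper": 1.8},{"dx": 3.5,"dy": 6,"dz": -8,"ax": 0,"ay": 0,"az": 0,"gripper": 1.8},{"dx": 5.2,"dy": 10.4,"dz": -11.6,"ax": 0,"ay": 3,"az": 0,"gripper": 1.8},{"dx": 7.2,"dy": 14.5,"dz": -11.2,"ax": 0.5,"ay": 10,"az": 1.5,"gripper": 1.8},{"dx": 9,"dy": 18.2,"dz": -10.5,"ax": 1,"ay": 17.5,"az": 3,"gripper": 1.8},{"dx": 12,"dy": 22,"dz": -8.5,"ax": 1.4,"ay": 26,"az": 4.5,"gripper": 1.8},{"dx": 14,"dy": 24.5,"dz": -7.2,"ax": 1.7,"ay": 32,"az": 5.5,"gripper": 1.8},{"dx": 14.95,"dy": 25.9,"dz": -6.2,"ax": 1.88,"ay": 34.94,"az": 5.97,"gripper": 1.8},{"dx": 14.95,"dy": 25.9,"dz": -6.2,"ax": 1.88,"ay": 34.94,"az": 5.97,"gripper": 1.8},{"dx": 14.95,"dy": 25.9,"dz": -6.2,"ax": 1.88,"ay": 34.94,"az": 5.97,"gripper": 1.8},{"dx": 14.95,"dy": 25.9,"dz": -6.2,"ax": 1.88,"ay": 34.94,"az": 5.97,"gripper": 1.8}])

```text
t: 14.8
position: [0.4411, 0.2593, 0.151]
eef_rot: [3.141, 0.002, 2.908]
wrist_force: [0.0, 1.5, -1.2]
finger_gap: 0.259
```

```bash
python3 - <<'E'
from h import *
p=cams.get_image('side');cv2.imwrite('pics/s10.png',cv2.resize(p['pixels'][100:260,170:370],None,fx=3,fy=3))
p=cams.get_image('wrist');cv2.imwrite('pics/w10.png',p['pixels'])
c=place(.15)+RTt@np.array([.0013,.0007,0])
X=lambda a,b,z:(c+RTt@np.array([a,b,z])/1000)
print('batt bottom edge tool+x',proj(p,[X(17,12,59),X(17,-12,59),X(17,12,-6),X(17,-12,-6)]))
for l in ['old_battery','tray']: print(l,[(np.round(d['position']).tolist(),round(d['conf'],2)) for d in look_for(p,l)[:3]])
s=telemetry.read_state();print(s['t'],s['position'],s['eef_rot'],s['wrist_force'],s['finger_gap'],s['qpos'])
for z in (.15,.069,.064): move(place(z),RTt)
Rz=R.from_euler('z',TY).as_matrix()
print('tray corners',proj(p,[np.array([*TR,.03])+Rz@np.array(v) for v in [(-.065,-.09,0),(-.065,.09,0),(.065,.09,0),(.065,-.09,0)]]).round())
E
```

```text
batt bottom edge tool+x [[230.70808244 343.06164527]
 [230.71108685 295.82705443]
 [281.88205915 353.90185749]
 [281.89205523 285.72129738]]
old_battery [([446.0, 6.0], 0.71), ([224.0, 468.0], 0.69)]
tray [([203.0, 393.0], 0.91)]
15.0 [0.44099585 0.25948852 0.15088265] [3.14102584e+00 1.53770976e-03 2.90769676e+00] [-0.08515787  0.05340949 -2.46338921] 0.25745369175130234 [ 2.99733168e-01  1.39679666e-01  1.84581033e+00 -3.21633733e-04
  1.15449044e+00 -1.03703788e+00]
d cm [0.03 0.01 0.09] rot [ 0.03  0.09 -0.02] | 0.1
d cm [0.05 0.   8.19] rot [ 0.03  0.09 -0.02] | 0.1
d cm [0.05 0.   8.69] rot [ 0.03  0.09 -0.02] | 0.1
tray corners [[130. 247.]
 [132. 531.]
 [316. 504.]
 [317. 257.]]
```

View pics/s10.png

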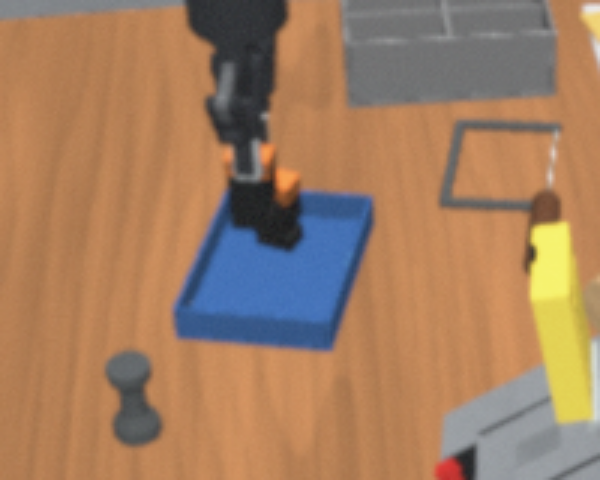

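View pics/w10.png

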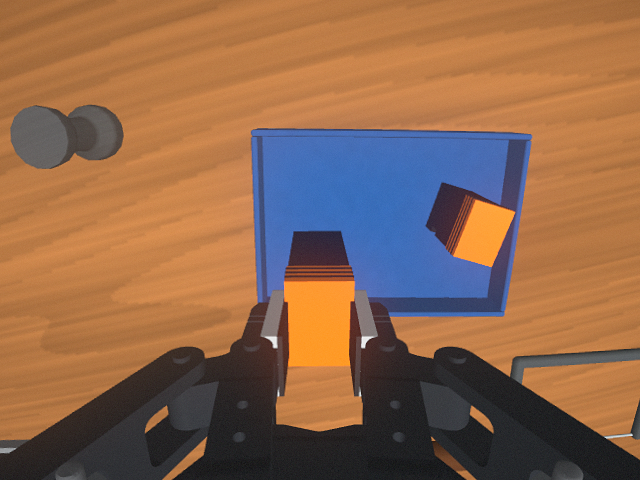

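Predicted battery bottom edge (row 231, columns 296–343) and tray corners match the wrist picture, so the hold and the spot are right. I lower it.

send_rows(series=[{"dx": 0,"dy": 0,"dz": 3,"ax": 0,"ay": 0,"az": 0,"gripper": 1.8},{"dx": 0,"dy": 0,"dz": 5.5,"ax": 0,"ay": 0,"az": 0,"gripper": 1.8},{"dx": 0,"dy": 0,"dz": 7,"ax": 0,"ay": 0,"az": 0,"gripper": 1.8},{"dx": 0,"dy": 0,"dz": 7.8,"ax": 0,"ay": 0,"az": 0,"gripper": 1.8},{"dx": 0,"dy": 0,"dz": 8.1,"ax": 0,"ay": 0,"az": 0,"gripper": 1.8},{"dx": 0,"dy": 0,"dz": 8.2,"ax": 0,"ay": 0,"az": 0,"gripper": 1.8},{"dx": 0,"dy": 0,"dz": 8.2,"ax": 0,"ay": 0,"az": 0,"gripper": 1.8},{"dx": 0,"dy": 0,"dz": 8.2,"ax": 0,"ay": 0,"az": 0,"gripper": 1.8}])

```text
t: 16.0
position: [0.4412, 0.2598, 0.0687]
eef_rot: [3.141, 0.001, 2.908]
wrist_force: [0.5, -0.6, -2.3]
finger_gap: 0.261
```

send_rows(series=[{"dx": 0,"dy": 0,"dz": 0.1,"ax": 0,"ay": 0,"az": 0,"gripper": 1.8},{"dx": 0,"dy": 0,"dz": 0.2,"ax": 0,"ay": 0,"az": 0,"gripper": 1.8},{"dx": 0,"dy": 0,"dz": 0.25,"ax": 0,"ay": 0,"az": 0,"gripper": 1.8},{"dx": 0,"dy": 0,"dz": 0.25,"ax": 0,"ay": 0,"az": 0,"gripper": 1.8}])

```text
t: 16.5
position: [0.4408, 0.2596, 0.0657]
eef_rot: [-3.142, 0.0, 2.908]
wrist_force: [-0.2, 0.2, -2.0]
finger_gap: 0.26
```

send_rows(series=[{"dx": 0,"dy": 0,"dz": 0.1,"ax": 0,"ay": 0,"az": 0,"gripper": 1.8},{"dx": 0,"dy": 0,"dz": 0.15,"ax": 0,"ay": 0,"az": 0,"gripper": 1.8},{"dx": 0,"dy": 0,"dz": 0.15,"ax": 0,"ay": 0,"az": 0,"gripper": 1.8}])

```text
t: 16.88
position: [0.4408, 0.2596, 0.0642]
eef_rot: [-3.142, 0.0, 2.908]
wrist_force: [-0.4, 0.0, -0.8]
finger_gap: 0.263
```

send_rows(series=[{"dx": 0,"dy": 0,"dz": 0.05,"ax": 0,"ay": 0,"az": 0,"gripper": 1.8},{"dx": 0,"dy": 0,"dz": 0.1,"ax": 0,"ay": 0,"az": 0,"gripper": 1.8},{"dx": 0,"dy": 0,"dz": 0.1,"ax": 0,"ay": 0,"az": 0,"gripper": 1.8}])

```text
t: 17.25
position: [0.441, 0.2597, 0.0636]
eef_rot: [3.142, 0.001, 2.908]
wrist_force: [-1.4, -0.9, 2.1]
finger_gap: 0.265
```

Touchdown: the wrist z force went from −2 to +2 N at the expected height. I let go and rise.

send_rows(series=[{"dx": 0,"dy": 0,"dz": -0.03,"ax": 0,"ay": 0,"az": 0,"gripper": 2.6},{"dx": 0,"dy": 0,"dz": -0.03,"ax": 0,"ay": 0,"az": 0,"gripper": 3.5},{"dx": 0,"dy": 0,"dz": -0.03,"ax": 0,"ay": 0,"az": 0,"gripper": 4.5},{"dx": 0,"dy": 0,"dz": -0.03,"ax": 0,"ay": 0,"az": 0,"gripper": 4.5},{"dx": 0,"dy": 0,"dz": -0.03,"ax": 0,"ay": 0,"az": 0,"gripper": 4.5},{"dx": 0,"dy": 0,"dz": -1,"ax": 0,"ay": 0,"az": 0,"gripper": 4.5},{"dx": 0,"dy": 0,"dz": -3,"ax": 0,"ay": 0,"az": 0,"gripper": 4.5},{"dx": 0,"dy": 0,"dz": -7,"ax": 0,"ay": 0,"az": 0,"gripper": 4.5},{"dx": 0,"dy": 0,"dz": -12,"ax": 0,"ay": 0,"az": 0,"gripper": 4.5},{"dx": 5,"dy": -10,"dz": -16,"ax": 0,"ay": 0,"az": 0,"gripper": 4.5},{"dx": 10,"dy": -25,"dz": -18,"ax": 0,"ay": 0,"az": 0,"gripper": 4.5},{"dx": 10,"dy": -25,"dz": -18,"ax": 0,"ay": 0,"az": 0,"gripper": 4.5},{"dx": 10,"dy": -25,"dz": -18,"ax": 0,"ay": 0,"az": 0,"gripper": 4.5},{"dx": 10,"dy": -25,"dz": -18,"ax": 0,"ay": 0,"az": 0,"gripper": 4.5},{"dx": 10,"dy": -25,"dz": -18,"ax": 0,"ay": 0,"az": 0,"gripper": 4.5}])

```text
t: 19.12
position: [0.2858, 0.0385, 0.2443]
eef_rot: [-3.141, 0.004, 2.904]
wrist_force: [-0.7, 0.5, 1.1]
finger_gap: 0.53
```

```bash
python3 - <<'E'
from h import *
s=telemetry.read_state();print(s['t'],s['position'],s['wrist_force'],s['finger_gap'],abs(s['qvel']).max())
p=cams.get_image('side');cv2.imwrite('pics/s11.png',p['pixels'])
t=cams.get_image('top');cv2.imwrite('pics/t11.png',t['pixels'])
for pp in (p,t):
  for l in ['battery','old_battery','battery_head','cover','punch']: print(l,[(np.round(d['position']).tolist(),round(d['conf'],2)) for d in look_for(pp,l)[:3]])
E
```

```text
19.125 [0.28575986 0.03851052 0.24430327] [-0.70599938  0.54432856  1.05668146] 0.5297776667894423 0.05885337894917564
battery [([187.0, 254.0], 0.96)]
old_battery [([168.0, 262.0], 0.65), ([236.0, 217.0], 0.56)]
battery_head [([190.0, 253.0], 0.71)]
cover [([208.0, 358.0], 0.64)]
punch [([237.0, 217.0], 0.56)]
battery [([285.0, 218.0], 0.5)]
old_battery [([279.0, 184.0], 0.77)]
battery_head [([284.0, 223.0], 0.46)]
cover [([204.0, 331.0], 0.69), ([175.0, 414.0], 0.45)]
punch [([324.0, 270.0], 0.75), ([211.0, 325.0], 0.32)]
```

View pics/s11.png

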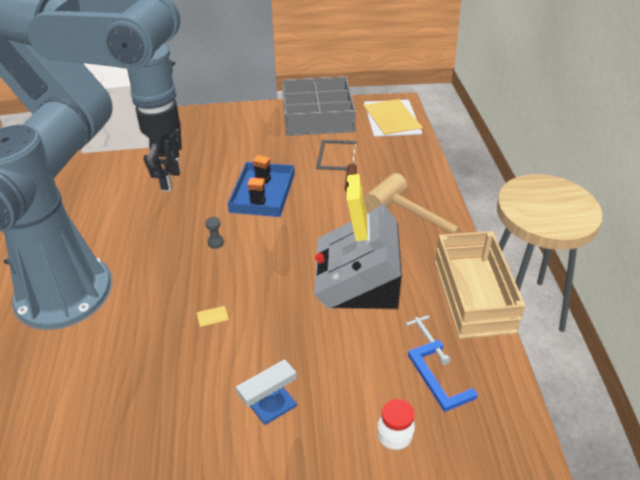

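View pics/t11.png

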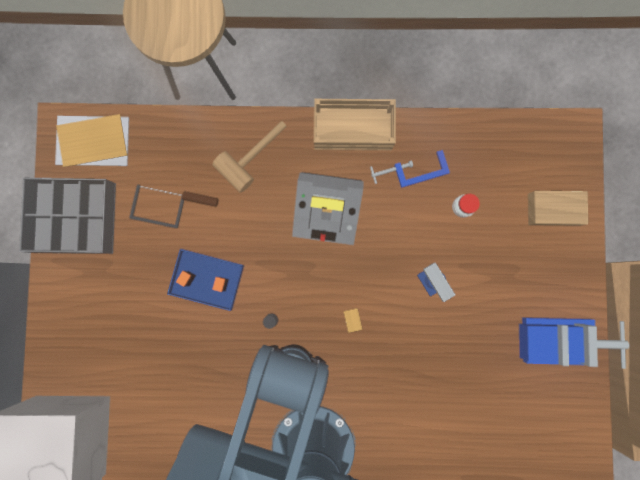

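Both views agree. Two batteries stand upright in the tray (top view: old at (279,184) as before, new at (285,219)), the cover is open, the tools are where they were, and the gripper is empty and clear of everything. I hand in.

```bash
python3 - <<'E'
from h import *
print(telemetry.read_state()['wrist_force']); print(ticket.finish_job())
E
```

```text
[ 0.18146834 -0.5602189  -0.44373534]
the job is handed in; nothing more can be done
None
```

The spent battery is out of the console. It stands upright, orange head on top, on the tray floor in the free half beside the old one, and I handed the job in at about 19 s.

- **Latch:** I gripped the red thumb and pushed left first. It ran into its stop at 17 N with the cover still shut. Pushed right, it let go and the yellow cover sprang fully open.
- **Battery:** I pulled it straight out along the bay's axis and carried it over. I lowered it until the wrist felt the tray floor at about 4 N, at the expected height, then let go.
- **Last checks:**
  - The final side and top pictures show both batteries upright, with the old one at its original pixel position.
  - The cover is open and the tools are where they were at the start.
  - The gripper is empty and clear of everything, with wrist force back to noise level (under 1 N).
- **What went wrong:** One move call was refused because every row needs all seven keys, and nothing moved. While I held the latch, the fingertips pressed on the console face at about 11 N, so I lifted slightly. No checks disagreed.

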